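Secure the tackle box door with its turnbutton

ROBOT

A 6-joint arm with a two-finger parallel gripper is mounted at the origin on the work surface. World frame = base frame: x ahead of the robot, y to its left, z up, the work surface at z = 0. Lengths are in mm, angles in degrees, forces in N, time in s.
With the tool pointing down it reaches from about 400 to 925 mm from the base axis. Payload 3.4 kg.
Tool frame: the origin (TCP) lies at the very end of the fingers, on their centre line; the grasp point (between the pads) lies 19 mm behind it; z points along the fingers, x is the direction in which the jaws open and shut, and the axes are right-handed (so a half turn about z gives the same grasp; the last joint's range is limited). The gripper opens to 85 mm and grips with 20 to 120 N. Pads are 22 mm wide; open, the fingers measure 114 mm over their backs; the gripper's body (76 mm by 85 mm) begins 54 mm behind the grasp point. The pads swing forward as they close: fully open they stand 13 mm farther back than shut.
Start: joints at [68.612, 17.578, 86.31, -0, 76.112, -4.211], TCP at [169.838, 549.351, 197.505] pointing down, gripper open.
Joint ranges: [-179.03, 179.03], [-60, 130.46], [8.19, 133.38], [-81.62, 261.62], [5.75, 156.47], [-153.77, 153.77]. Speed limits (degrees/s): [147.25, 147.25, 180, 180, 180, 180].

INTERFACE

Orientations are given as a 3x3 rotation matrix whose columns are the frame's x, y, z axes.
In Python, from station import get_obs, imaging, workorder, cut_out gives the robot as it stands.
- The arm moves only by the tool arm_command, never from a script. Its argument "moves" is a list of rows, each an object with "rotation": the turn, a rotation vector about the tool's x, y, z in rad, a list of three; "translation": the shift along the tool's x, y, z in cm, a list of three; "jaw": the closure in counts, from 0 (fully open) to 255 (shut). A call has 1 to 12 rows; each row is the pose to reach, as a shift and turn from the pose commanded when the call began, along the tool's axes at that moment; what a row does not reach only later rows make up. A row lasts 1/10 s, in which the tool goes at most 50 mm and 8.59 degrees, less where a joint would pass 70% of its speed; a pose out of reach is approached as far as the arm can. A call with a gripper value outside its range is refused whole. The fingers move at their own pace and stop on an object; the grip force is fixed at half the most. Time passes only in rows, so rows that repeat a pose let the fingers close. It gives the time, the measured TCP pose, the force and the opening at its end, in the units of the state.
- get_obs(): the state, without advancing time (a new reading comes with each control period).
- imaging.snapshot(name): name is "scene" or "side" or "wrist"; returns a dict with "image" (420x560x3 uint8, blue, green, red), "z_map" (420x560 float32, mm along the optical axis (not along the pixel's ray), 0 where there is no reading), "fov_y" (degrees; the focal length in pixels is half the picture's height over the tangent of half this angle, whatever the lens; pixels are square), "cx", "cy" (the principal point, pixels), "xyz" and "rotation" of the camera in the world; the wrist camera has in their place "tool_from_camera" (4x4, takes a point from camera to tool coordinates, whose origin is the TCP and whose axes are the tool frame's). Camera axes: x right, y up, looking along -z (the intrinsics and any distortion apply to the point x, -y, -z); pixel columns grow to the right and rows downward; lengths in mm; the calibration is good to about 2 mm. The wrist camera is an equidistant fisheye: a pixel r from the principal point sees the ray r / f radians off the axis. A picture is of the moment at which its call begins: read the wrist's pose just before it.
- workorder.close_job(): hands the job in, once; it reports no verdict.
Trained networks look in a picture, given as the dict that the camera call returned (one of the last four; its "shot" number tells which), for a name from the list of things; names that differ only in an ending like _2 or _b are one class to them, and where a whole thing is asked for, a point or a joint stands for the part that bears it (a point fixed in the world has none). Each returns a list of dicts, best first, with "score" (0 to 1); they miss things now and then, are a little off and sometimes report something else, mostly with a low value. They report only what shows in the picture. A call takes as long as a camera call. They do not tell look-alikes from the thing itself.
- cut_out(picture, label): "pixels" (420x560 bool, what is visible of it) and "extent" ([left, top, width, height] in pixels, round what is visible of it).
The state is a dict: "time": time; "joint_pos": joint angles; "qvel": joint speeds; "joint_torque": joint torques, N m; "eef_pos": TCP position; "tcp_rot": TCP orientation; "wrist_force": force on the tool from outside, world axes, zero at the start; "torque": the same for the moment, N m; "width": opening from 0.0 (shut) to 1.0 (fully open).
Only numpy, scipy, OpenCV 4.12 (cv2) and the standard library are available. Lean on these libraries where they do the work, as an engineer would, in place of code of your own. Each camera call takes 0.05 s, during which the arm holds its last target. There are 200 camera calls.

TASK

Press the ajar swing door of the larger grey tackle box (the one with an open tray at its far end) fully shut, then turn that box's turnbutton so that its long end lies square across the door and holds it shut. Leave the turnbutton of the smaller brick case alone, that case is still in use.

Things in the scene. Friction and masses are not known exactly. Their poses are not given: they have to be found in the camera images.
- button_pivot (a point): Fixed point on the grey tackle box (230 x 180 x 80 mm): the turnbutton's upright pivot axis at the top of the near ledge, 80 mm above the counter. Its axes are the box's: x level from the near ledge over the door to the far open tray, y level to the left, z up. In this frame, in mm: box x -21 to 209, y -70 to 110; ledge x -21 to 19 at z 0; tray x 149 to 209.
- tackle_door (a joint): Tackle box door, flat grey panel 118 (x) x 148 (y) x 6 mm. In button_pivot's axes: hinge line along y at x 139, z -3 mm; shut, its top is at z 0, free edge at x 21, middle at y 20. Value in rad: 0 fully shut (stop), positive = free edge raised; starts 0.25 to 0.6. A stiff hinge (0.13 N m) keeps it where left; 1 to 2 N down near the free edge moves it.
- turnbutton (a joint): Tackle box's turnbutton, black bar 14 mm wide; underside 5, top 19 mm above the ledge, on a 12 mm boss; long end reaches 50 mm from the pivot, short end 12. Value in rad, growing clockwise from above: 0 long end along the box's +y, clear of the door; 1.57 along +x, square across the door. Stops -0.35 and 1.6; starts -0.3 to 0.2. Friction 0.03 N m, stays where left.
- case_button (a joint): The like turnbutton on the near ledge of the other, smaller box, the grey brick case (170 x 130 x 55 mm, lid shut, no tray). Value in rad with the same meaning and stops; starts -0.3 to 0.2. To be left alone.
There are look-alikes about, which are no part of the job. Leave any turquoise look-alike of the part that bears case_button alone.

How it is judged:
By the outcome, as a careful person would: the job done as asked, in the order asked, and still so for the second after the job is handed in, with the robot touching nothing.
It also fails if it takes over 38 s, if anything falls off the work surface, if the arm or the gripper's body presses on something with over 40 N, if the wrist force passes 120 N, or if a joint passes its speed limit or range.

## Working session

There is one attempt and no reset: what is moved stays moved. The work goes in short steps, Python scripts to look and compute and a tool call to move; the robot and the scene stay as the last step left them, time stands still between calls to the robot, and variables do not carry over. Pictures are saved under pics/ and viewed, about 8 in all and at most 12, crops included, and the job is handed in when it is done.

Besides the shell and the picture viewer there is one more tool, called by a JSON object that holds its "api" and its "payload". arm_command: Moves the arm, as the interface text tells. Its arguments: {"type":"object","properties":{"moves":{"type":"array","items":{"type":"object","properties":{"rotation":{"type":"array","items":{"type":"number"}},"translation":{"type":"array","items":{"type":"number"}},"jaw":{"type":"number"}}}}},"required":["moves"]}

```bash
mkdir -p pics; cat > h.py <<'E'
import numpy as np, cv2
from station import get_obs, imaging, workorder, cut_out
def world(s, obs=None):
    """HxWx3 world points (nan where no depth)"""
    z=s["z_map"].astype(float); H,W=z.shape
    f=H/2/np.tan(np.radians(s["fov_y"])/2)
    u,v=np.meshgrid(np.arange(W),np.arange(H)); a=(u-s["cx"])/f; b=(v-s["cy"])/f
    if "xyz" in s:
        P=np.stack([a*z,-b*z,-z],-1)@np.array(s["rotation"]).T+np.array(s["xyz"])
    else:
        r=np.hypot(a,b)+1e-9; k=np.tan(r)/r
        P=np.stack([a*k*z,-b*k*z,-z],-1); T=np.array(s["tool_from_camera"])
        P=P@T[:3,:3].T+T[:3,3]
        P=P@np.array(obs["tcp_rot"]).T+np.array(obs["eef_pos"])
    P[z<=0]=np.nan
    return P
E
python3 - <<'E'
from h import *
o=get_obs(); print(o["time"],o["eef_pos"],o["tcp_rot"])
ims=[]
for n in ["scene","side"]:
    s=imaging.snapshot(n); print(n,s["xyz"],s["fov_y"],[k for k in s])
    P=world(s); np.save(n+".npy",P)
    cv2.imwrite(f"pics/{n}.png",s["image"])
    for l in ["turnbutton","tackle_door","case_button"]:
        for d in cut_out(s,l):
            m=d["pixels"]; print(n,l,round(d["score"],2),d["extent"],np.nanmedian(P[m],0).round())
E
```

```text
0.0 [169.54749548 548.61213664 196.58642972] [[ 2.95341736e-01  9.55391374e-01 -7.63034411e-04]
 [ 9.55389477e-01 -2.95342675e-01 -1.91062582e-03]
 [-2.05075205e-03 -1.64707501e-04 -9.99997884e-01]]
scene [1260.76465612   -7.61050584 1071.2381978 ] 45.49777515393738 ['image', 'z_map', 'fov_y', 'cx', 'cy', 'xyz', 'rotation', 'shot']
scene turnbutton 0.5 [368.9, 237.4, 26.2, 6.5] [483. 158.  98.]
scene tackle_door 0.73 [357.3, 236.9, 71.9, 57.6] [568. 183. 110.]
scene case_button 0.6 [226.6, 248.2, 22.9, 5.5] [ 522. -196.   72.]
scene case_button 0.52 [253.5, 175.6, 18.7, 3.1] [ 268. -159.   72.]
scene case_button 0.41 [198.5, 138.2, 16.4, 7.6] [ 126. -355.   71.]
side [ 140.62267905 -818.75617336  808.91026973] 52.99900829802117 ['image', 'z_map', 'fov_y', 'cx', 'cy', 'xyz', 'rotation', 'shot']
side turnbutton 0.49 [264.7, 144.4, 10.8, 13.4] [476. 160.  98.]
side tackle_door 0.63 [266.0, 123.4, 52.6, 28.0] [561. 172. 115.]
side case_button 0.81 [172.3, 325.9, 16.3, 29.8] [ 121. -362.   74.]
side case_button 0.75 [219.0, 236.4, 19.5, 23.6] [ 264. -167.   74.]
side case_button 0.46 [321.5, 224.7, 17.8, 20.8] [ 514. -202.   73.]
```

View pics/scene.png

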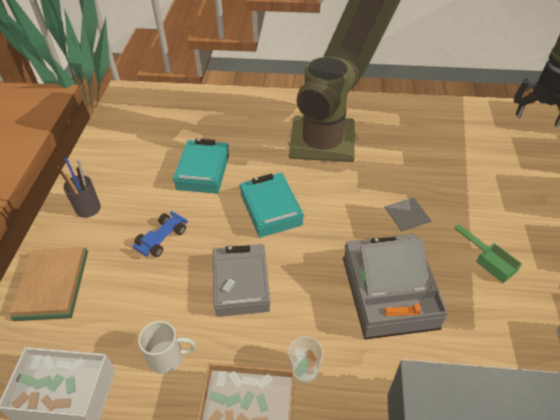

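View pics/side.png

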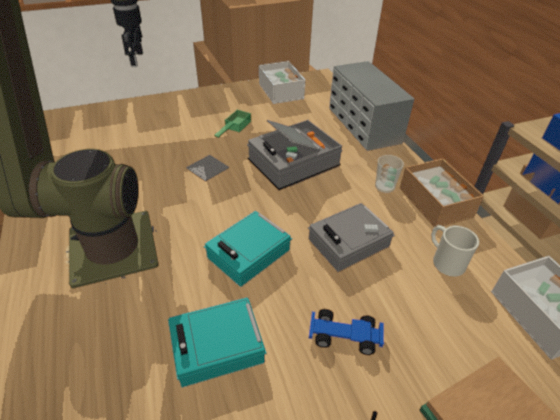

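The scene view shows four boxes with turnbuttons: the grey tackle box with the tray at (393,285) and its button at (382,240); the grey brick case at (240,280); and turquoise look-alikes at (202,165) and (271,203). My choice is the tackle box at (393,285). Next I fit its pose.

```bash
cat > fit.py <<'E'
from h import *
P=np.concatenate([np.load(n+".npy").reshape(-1,3) for n in("scene","side")])
near=(abs(P[:,0]-575)<190)&(abs(P[:,1]-170)<160)
Q=P[near&(P[:,2]>15)&(P[:,2]<86)]
for lo,hi in((15,86),(73,86)):
    q=Q[(Q[:,2]>lo)&(Q[:,2]<hi)]
    # drop stragglers: keep largest blob on 4 mm grid
    g=((q[:,:2]-[350,0])/4).astype(int); im=np.zeros((120,120),np.uint8); ok=((g>=0)&(g<120)).all(1); q=q[ok];g=g[ok]
    im[g[:,0],g[:,1]]=1; im=cv2.morphologyEx(im,cv2.MORPH_CLOSE,np.ones((3,3),np.uint8))
    n,l,st,_=cv2.connectedComponentsWithStats(im); k=1+st[1:,4].argmax()
    q=q[l[g[:,0],g[:,1]]==k]; print(lo,len(q),cv2.minAreaRect(q[:,:2].astype(np.float32)), q.min(0).round(),q.max(0).round())
B=P[near&(P[:,2]>92)&(P[:,2]<105)&(P[:,0]<510)]; print(cv2.minAreaRect(B[:,:2].astype(np.float32)),B.mean(0),len(B))
E
python3 fit.py
python3 - <<'E'
import cv2
a=cv2.imread('pics/scene.png')[220:345,330:455]; b=cv2.imread('pics/side.png')[110:200,235:355]
a=cv2.resize(a,(400,400),interpolation=2); b=cv2.resize(b,(400,300),interpolation=2)
b=cv2.copyMakeBorder(b,0,100,0,0,0); cv2.imwrite('pics/crop.png',cv2.hconcat([a,b]))
E
```

```text
15 8156 ((570.4483642578125, 184.6711883544922), (240.54678344726562, 187.98245239257812), 12.8695650100708) [434.  70.  15.] [708. 300.  86.]
73 2848 ((570.2598876953125, 185.7466278076172), (236.38934326171875, 186.276123046875), 13.1069917678833) [438.  71.  73.] [703. 299.  86.]
((480.5762634277344, 162.36306762695312), (20.155277252197266, 62.7695198059082), 6.877055644989014) [480.17668569 160.17305441  98.43582537] 188
```

View pics/crop.png

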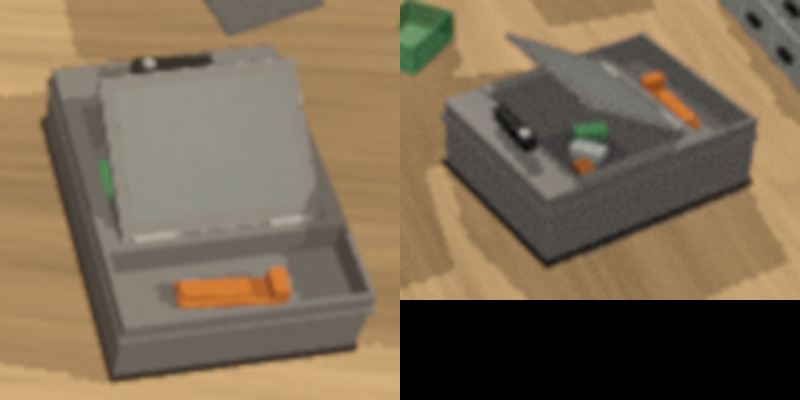

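The crop confirms the choice: one box with a tray holding an orange item, its door ajar, and a black button with its pivot dot at the -y end. The pivot is at about (483,144,80), yaw is about 13°, and the button is at about 0.09 rad. I'll move above the door with the jaw shut.

{"api": "arm_command", "payload": {"moves": [{"translation":[-1,2,0],"rotation":[0,0,-0.1],"jaw":255},{"translation":[-3.2,6,0],"rotation":[0,0,-0.2],"jaw":255},{"translation":[-5.3,10,0],"rotation":[0,0,-0.3],"jaw":255},{"translation":[-7.4,14,0],"rotation":[0,0,-0.4],"jaw":255},{"translation":[-10,18.8,0],"rotation":[0,0,-0.527],"jaw":255},{"translation":[-12.5,23.5,0],"rotation":[0,0,-0.527],"jaw":255},{"translation":[-15,28.2,0],"rotation":[0,0,-0.527],"jaw":255},{"translation":[-17.5,33,0],"rotation":[0,0,-0.527],"jaw":255},{"translation":[-20,37.6,0],"rotation":[0,0,-0.527],"jaw":255},{"translation":[-22,41.5,0],"rotation":[0,0,-0.527],"jaw":255},{"translation":[-24,45.1,0],"rotation":[0,0,-0.527],"jaw":255},{"translation":[-24,45.1,0],"rotation":[0,0,-0.527],"jaw":255}]}}

```text
time: 1.6
eef_pos: [534.6, 182.5, 197.6]
tcp_rot: [[-0.22, 0.976, 0.004], [0.976, 0.22, -0.002], [-0.003, 0.003, -1.0]]
wrist_force: [-0.1, 0.7, -0.3]
width: 0.001
```

```bash
python3 - <<'E'
from h import *
o=get_obs(); s=imaging.snapshot("wrist"); P=world(s,o); print(o["time"],o["eef_pos"],o["tcp_rot"],o["width"],o["wrist_force"])
cv2.imwrite("pics/w1.png",s["image"])
for l in ["turnbutton","tackle_door"]:
    for d in cut_out(s,l):
        m=d["pixels"]; q=P[m]; q=q[~np.isnan(q[:,0])]; print(l,round(d["score"],2),d["extent"],np.median(q,0).round(1),q.min(0).round(),q.max(0).round())
        if l=="turnbutton": print(cv2.minAreaRect(q[(q[:,2]>92)&(q[:,2]<106),:2].astype(np.float32)))
E
```

```text
1.6 [534.63631331 182.51073798 197.59542132] [[-0.2198      0.97553844  0.003565  ]
 [ 0.97554162  0.21980733 -0.00181052]
 [-0.00254985  0.00307985 -0.99999201]] 0.0006598133489041499 [-0.13656104  0.65245969 -0.33266938]
turnbutton 0.56 [238.6, 120.7, 73.3, 20.1] [479.2 163.8  99.3] [468. 133.  87.] [490. 194. 102.]
((479.5764465332031, 163.81178283691406), (14.265823364257812, 61.490989685058594), 8.117941856384277)
tackle_door 0.84 [179.7, 183.5, 190.9, 88.2] [549.7 181.4 121.1] [497.  65.  -2.] [630. 296. 236.]
```

View pics/w1.png

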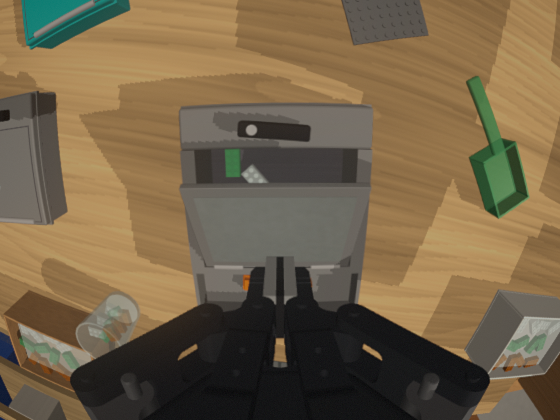

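The wrist view shows the tackle box, with the button at (274,131), its pivot at (251,130), and the door's free edge at row 185. The button measures 61 x 14 mm, which puts the pivot at (482.5,145). I'm pressing the door down now.

{"api": "arm_command", "payload": {"moves": [{"translation":[0,0,2.5],"jaw":255},{"translation":[0,0,5],"jaw":255},{"translation":[0,-0.2,6.5],"jaw":255},{"translation":[0,-0.4,7.8],"jaw":255},{"translation":[0,-0.6,8.8],"jaw":255},{"translation":[0,-0.8,9.7],"jaw":255},{"translation":[0,-1,10.4],"jaw":255},{"translation":[0,-1,11],"jaw":255},{"translation":[0,-1,11.4],"jaw":255},{"translation":[0,-1,11.6],"jaw":255},{"translation":[0,-1,11.6],"jaw":255}]}}

```text
invalid input
```

{"api": "arm_command", "payload": {"moves": [{"translation":[0,0,2.5],"rotation":[0,0,0],"jaw":255},{"translation":[0,0,5],"rotation":[0,0,0],"jaw":255},{"translation":[0,-0.2,6.5],"rotation":[0,0,0],"jaw":255},{"translation":[0,-0.4,7.8],"rotation":[0,0,0],"jaw":255},{"translation":[0,-0.6,8.8],"rotation":[0,0,0],"jaw":255},{"translation":[0,-0.8,9.7],"rotation":[0,0,0],"jaw":255},{"translation":[0,-1,10.4],"rotation":[0,0,0],"jaw":255},{"translation":[0,-1,11],"rotation":[0,0,0],"jaw":255},{"translation":[0,-1,11.4],"rotation":[0,0,0],"jaw":255},{"translation":[0,-1,11.6],"rotation":[0,0,0],"jaw":255},{"translation":[0,-1,11.6],"rotation":[0,0,0],"jaw":255}]}}

```text
time: 2.85
eef_pos: [520.3, 184.5, 81.4]
tcp_rot: [[-0.225, 0.974, 0.0], [0.974, 0.225, -0.0], [-0.0, 0.0, -1.0]]
wrist_force: [0.4, 0.2, 0.2]
width: -0.001
```

{"api": "arm_command", "payload": {"moves": [{"translation":[0,0,0.1],"rotation":[0,0,0],"jaw":255},{"translation":[0,0,0.2],"rotation":[0,0,0],"jaw":255},{"translation":[0,0,0.2],"rotation":[0,0,0],"jaw":255}]}}

```text
time: 3.15
eef_pos: [520.3, 184.5, 79.6]
tcp_rot: [[-0.225, 0.974, 0.0], [0.974, 0.225, 0.0], [-0.0, 0.0, -1.0]]
wrist_force: [-0.2, -0.4, -0.0]
width: -0.003
```

```bash
python3 - <<'E'
from h import *
o=get_obs(); print(o["eef_pos"],o["wrist_force"])
s=imaging.snapshot("side"); P=world(s); cv2.imwrite("pics/side2.png",cv2.resize(s["image"][80:215,215:375],(640,540),interpolation=2))
ex=np.array([.975,.222]); ey=np.array([-.222,.975]); D=P[...,:2]-[482.5,145]
X=D@ex; Y=D@ey
for x in range(25,140,20):
    for y in (-30,0,):
        m=(abs(X-x)<8)&(abs(Y-y)<12); print(x,y,np.nanmedian(P[m][:,2]).round(1),m.sum())
E
```

```text
[520.33564263 184.53978584  79.59648422] [-0.16288785 -0.37947462 -0.04879664]
25 -30 477.6 195
25 0 345.8 627
45 -30 465.9 231
45 0 324.7 453
65 -30 475.3 159
65 0 331.3 199
85 -30 478.1 86
85 0 98.6 18
105 -30 93.3 20
105 0 91.5 18
125 -30 85.6 17
125 0 86.2 14
```

View pics/side2.png

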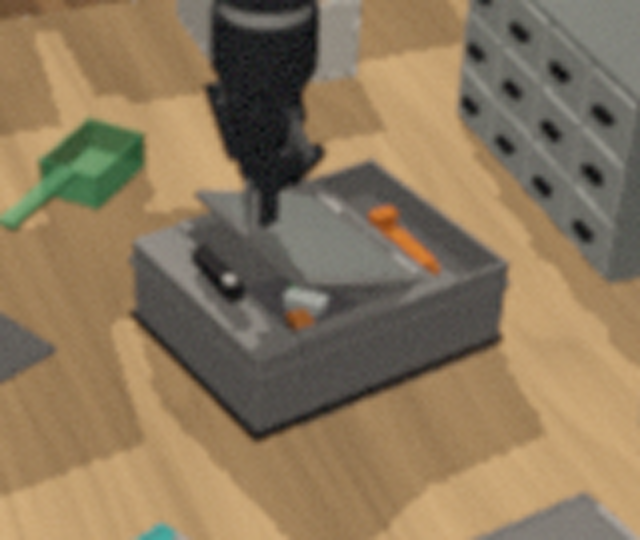

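The side crop shows the fingertip at about (265,225) on the door, which is still partly raised. That disagrees with a TCP height of 80. I'll check by projecting the TCP and comparing the door angle before and now.

```bash
python3 - <<'E'
from h import *
o=get_obs(); print(o["eef_pos"],o["joint_pos"],o["wrist_force"])
ex=np.array([.975,.222]); ey=np.array([-.222,.975])
def door(P,n):
    D=P[...,:2]-[482.5,145]; X=D@ex; Y=D@ey; Z=P[...,2]
    m=(X>30)&(X<135)&(Y>-45)&(Y<85)&(Z>78)&(Z<140)&(abs(Z-80-(139-X)*.35)<28)
    x=X[m];z=Z[m]
    for _ in range(5):
        p=np.polyfit(x,z,1); k=abs(np.polyval(p,x)-z)<4; x=x[k];z=z[k]
    print(n,"slope",p,"at hinge",np.polyval(p,139),k.sum())
for n in("scene","side"): door(np.load(n+".npy"),n+" before")
for n in("scene","side"):
    s=imaging.snapshot(n); P=world(s); door(P,n+" now")
    f=210/np.tan(np.radians(s["fov_y"])/2)
    for z in(79.6,95,110,125):
        c=np.array(s["rotation"]).T@(np.array([520.3,184.5,z])-s["xyz"]); u=s["cx"]+f*c[0]/-c[2]; v=s["cy"]-f*c[1]/-c[2]
        print(z,round(u,1),round(v,1),"crop px",(u-215)*4,(v-80)*4)
    if n=="scene": cv2.imwrite("pics/scene3.png",cv2.resize(s["image"][200:345,310:470],(640,580),interpolation=2))
    for v in range(125,142): 
        if n=="side": print(v,[int(x) for x in P[v,276:288,2]])
E
```

```text
[520.29937919 184.5582394   79.59504897] [ 1.51506824e+01  2.24134047e+01  9.80367744e+01 -6.77957576e-03
  5.95283648e+01 -8.78614418e+01] [ 0.28311566 -1.43682018  0.37587664]
scene before slope [ -0.59828578 164.84268747] at hinge 81.68096383080783 2261
side before slope [ -0.59694155 164.88056984] at hinge 81.90569393325953 342
scene now slope [ -0.33054551 126.67564411] at hinge 80.72981782981722 2103
79.6 391.4 256.7 crop px 705.6927636408045 706.9126458751489
95 392.4 252.9 crop px 709.7059032577426 691.799078326982
110 393.4 249.2 crop px 713.6896034791939 676.7963801565941
125 394.4 245.4 crop px 717.7492470009361 661.5076779324385
side now slope [ -0.33657475 127.75361348] at hinge 80.96972336285954 482
79.6 279.5 145.8 crop px 257.97375054313375 263.0029063077146
95 279.6 141.5 crop px 258.36554572042473 245.95982469131604
110 279.7 137.3 crop px 258.7533942749649 229.08842107799023
125 279.8 133.0 crop px 259.1475418352536 211.94301085279938
125 [148, 157, 158, 163, 160, 170, 170, 171, 177, 178, 175, 168]
126 [148, 152, 159, 159, 157, 165, 167, 173, 172, 175, 166, 163]
127 [147, 148, 152, 156, 154, 163, 163, 168, 168, 162, 81, 80]
128 [142, 145, 149, 148, 148, 150, 161, 161, 148, 91, 91, 90]
129 [141, 142, 144, 143, 146, 146, 143, 148, 145, 93, 92, 91]
130 [139, 139, 141, 141, 142, 142, 142, 141, 141, 95, 98, 93]
131 [132, 134, 137, 136, 138, 141, 138, 138, 136, 97, 95, 95]
132 [130, 135, 132, 134, 135, 137, 137, 135, 133, 100, 94, 97]
133 [127, 129, 131, 134, 135, 133, 133, 129, 133, 100, 99, 98]Traceback (most recent call last):
  File "<stdin>", line 20, in <module>
ValueError: cannot convert float NaN to integer
```

View pics/scene3.png

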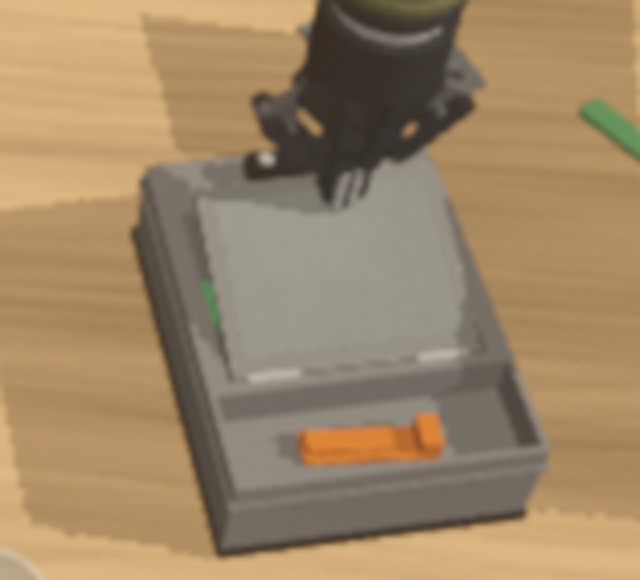

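{"api": "arm_command", "payload": {"moves": [{"translation":[0,0,-2.5],"rotation":[0,0,0],"jaw":255},{"translation":[0,0,-5],"rotation":[0,0,0],"jaw":255},{"translation":[0,0,-6],"rotation":[0,0,0],"jaw":255},{"translation":[0,0,-6],"rotation":[0,0,0],"jaw":255}]}}

```text
time: 3.7
eef_pos: [521.5, 185.0, 141.1]
tcp_rot: [[-0.225, 0.974, 0.004], [0.974, 0.225, 0.001], [0.0, 0.004, -1.0]]
wrist_force: [0.1, -1.1, 0.4]
width: 0.001
```

```bash
cat > door.py <<'E'
from h import *
ex=np.array([.975,.222]); ey=np.array([-.222,.975])
def door(P,n):
    D=P[...,:2]-[482.5,145]; X=D@ex; Y=D@ey; Z=P[...,2]
    m=(X>30)&(X<135)&(Y>-45)&(Y<85)&(Z>70)&(Z<140)
    x=X[m];z=Z[m]
    for t in (30,15,8,5,4,4):
        p=np.polyfit(x,z,1); k=abs(np.polyval(p,x)-z)<t; x=x[k];z=z[k]
    print(n,"slope",p,"at hinge",np.polyval(p,139),k.sum())
E
python3 - <<'E'
from door import *
o=get_obs(); print(o["time"],o["eef_pos"],o["wrist_force"],o["width"])
s=imaging.snapshot("wrist"); P=world(s,o); door(P,"wrist")
T=(P-o["eef_pos"])@np.array(o["tcp_rot"])
m=(abs(T[...,0])<30)&(abs(T[...,1])<25)&(T[...,2]<45)
for z in range(-60,30,6):
    k=m&(abs(T[...,2]-z)<3); 
    if k.any(): print(z,k.sum(),T[k].min(0).round(),T[k].max(0).round())
for n in ("side",):
    s=imaging.snapshot(n); P=world(s); door(P,n)
    T=(P-o["eef_pos"])@np.array(o["tcp_rot"])
    m=(abs(T[...,0])<30)&(abs(T[...,1])<25)
    for z in range(-60,48,6):
        k=m&(abs(T[...,2]-z)<3); 
        if k.any(): print(z,k.sum(),T[k].min(0).round(),T[k].max(0).round())
    cv2.imwrite("pics/side4.png",cv2.resize(s["image"][80:215,215:375],(640,540),interpolation=2))
E
```

```text
3.7 [521.45286961 185.01429638 141.08713148] [ 0.13376372 -1.12537092  0.40822702] 0.0007498612722523586
wrist slope [ -0.32783385 126.41515163] at hinge 80.84624585507902 14214
-60 452 [-14. -12. -63.] [ 13.  -6. -57.]
-54 416 [-14. -12. -57.] [ 13.  -7. -51.]
-48 381 [-13. -12. -51.] [ 14.  -6. -45.]
-42 266 [-13. -12. -45.] [ 13.  -6. -39.]
-36 46 [ -7. -12. -39.] [  6. -10. -36.]
24 1435 [-30. -21.  23.] [30. -5. 27.]
side slope [ -0.32718763 126.69042105] at hinge 81.21134078538901 581
-60 19 [-16. -13. -62.] [  6.   4. -57.]
-54 16 [-16. -13. -57.] [  5.   4. -51.]
-48 18 [-15. -13. -51.] [  6.   4. -45.]
-42 12 [-14. -14. -44.] [  4.   3. -39.]
-36 8 [ -8. -13. -38.] [  6.   9. -34.]
-30 1 [ -4.  -8. -32.] [ -4.  -8. -32.]
24 44 [-28. -23.  22.] [30. -5. 27.]
30 58 [-26. -22.  27.] [29. 13. 33.]
36 36 [-30.   6.  33.] [29. 24. 39.]
```

View pics/side4.png

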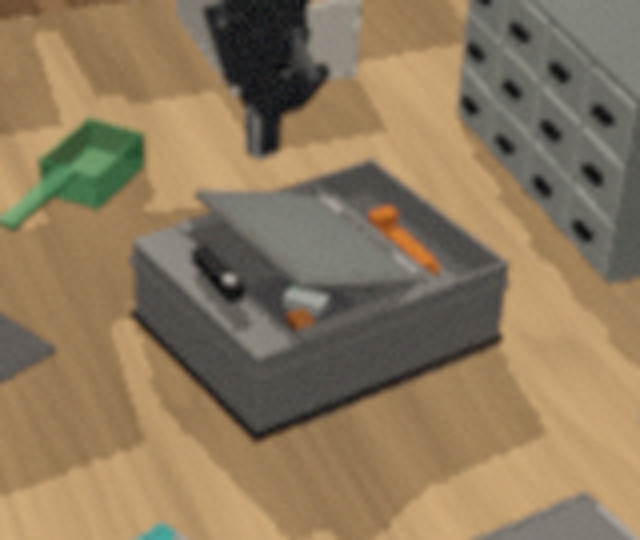

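Both cameras agree that the real fingertips end about 35 mm short of the reported TCP. The crop shows the tip at (262,155), clear above the door, and the door is at about 0.32 rad. I'll press on with that offset: tip at 80 means TCP at about 45.

{"api": "arm_command", "payload": {"moves": [{"translation":[0,0,3],"rotation":[0,0,0],"jaw":255},{"translation":[0,0,5.5],"rotation":[0,0,0],"jaw":255},{"translation":[0,0,6.6],"rotation":[0,0,0],"jaw":255},{"translation":[0,0,7.4],"rotation":[0,0,0],"jaw":255},{"translation":[0,0,8.1],"rotation":[0,0,0],"jaw":255},{"translation":[0,0,8.6],"rotation":[0,0,0],"jaw":255},{"translation":[0,0,9.0],"rotation":[0,0,0],"jaw":255},{"translation":[0,0,9.3],"rotation":[0,0,0],"jaw":255},{"translation":[0,0,9.5],"rotation":[0,0,0],"jaw":255},{"translation":[0,0,9.5],"rotation":[0,0,0],"jaw":255}]}}

```text
time: 4.8
eef_pos: [520.4, 184.7, 46.1]
tcp_rot: [[-0.225, 0.974, 0.001], [0.974, 0.225, 0.0], [0.0, 0.001, -1.0]]
wrist_force: [-2.0, -0.8, 8.5]
width: 0.002
```

{"api": "arm_command", "payload": {"moves": [{"translation":[0,0,0.1],"rotation":[0,0,0],"jaw":255},{"translation":[0,0,0.1],"rotation":[0,0,0],"jaw":255}]}}

```text
time: 5.0
eef_pos: [520.4, 184.7, 45.9]
tcp_rot: [[-0.225, 0.974, 0.002], [0.974, 0.225, 0.0], [0.0, 0.002, -1.0]]
wrist_force: [-4.9, -1.9, 16.0]
width: -0.002
```

```bash
python3 - <<'E'
from door import *
o=get_obs(); print(o["eef_pos"],o["wrist_force"])
s=imaging.snapshot("side"); P=world(s); door(P,"side")
s=imaging.snapshot("scene"); P=world(s); door(P,"scene")
E
```

```text
[520.43442989 184.71440035  45.93388648] [-4.89614443 -1.89500458 16.0419253 ]
side slope [3.49019777e-03 8.08395948e+01] at hinge 81.32473231198726 681
scene slope [1.06444237e-03 8.01995584e+01] at hinge 80.34751586835758 1838
```

Door shut: the slope is about 0 in both cameras, with 16 N against the stop. Next I lift and go behind the button's long end, on the robot side.

{"api": "arm_command", "payload": {"moves": [{"translation":[0,0,-2.5],"rotation":[0,0,0],"jaw":255},{"translation":[0,0,-5.5],"rotation":[0,0,0.086],"jaw":255},{"translation":[0.4,-4,-5.5],"rotation":[0,0,0.086],"jaw":255},{"translation":[0.8,-7.5,-5.5],"rotation":[0,0,0.086],"jaw":255},{"translation":[0.8,-7.5,-5.5],"rotation":[0,0,0.086],"jaw":255},{"translation":[0.8,-7.5,-3],"rotation":[0,0,0.086],"jaw":255},{"translation":[0.8,-7.5,-0.9],"rotation":[0,0,0.086],"jaw":255},{"translation":[0.8,-7.5,-0.9],"rotation":[0,0,0.086],"jaw":255}]}}

```text
time: 5.9
eef_pos: [443.9, 175.1, 50.9]
tcp_rot: [[-0.141, 0.99, -0.003], [0.99, 0.141, -0.001], [-0.001, -0.004, -1.0]]
wrist_force: [0.1, 0.0, -0.0]
width: 0.0
```

```bash
python3 - <<'E'
from door import *
o=get_obs(); print(o["time"],o["eef_pos"],o["tcp_rot"],o["wrist_force"])
R=np.array(o["tcp_rot"]); p0=np.array(o["eef_pos"]); h0=98.1; piv=np.array([482.5,145])
y0=np.degrees(np.arctan2(R[1,1],R[0,1]))
for off,h in [(25,h0),(17,h0)]+[(17,a) for a in np.arange(h0-8,13,-8)]+[(17,13),(16,11.5),(35,13)]:
    a=np.radians(h); d=np.array([np.cos(a),np.sin(a)]); n=np.array([-d[1],d[0]])
    t=piv+36*d+off*n; D=np.r_[t,p0[2]]-p0
    print(off,round(h,1),(R.T@D/10).round(2),"rot",round(np.radians(y0-(h-90)),3))
s=imaging.snapshot("wrist"); cv2.imwrite("pics/w2.png",s["image"])
E
```

```text
5.9 [443.87489039 175.06347225  50.86385966] [[-1.40687253e-01  9.90048068e-01 -3.45248990e-03]
 [ 9.90053939e-01  1.40684467e-01 -1.03827250e-03]
 [-5.42227986e-04 -3.56422294e-03 -9.99993501e-01]] [ 0.09589457  0.03386069 -0.00641476]
25 98.1 [ 0.08  0.9  -0.  ] rot -0.0
17 98.1 [ 0.08  1.7  -0.01] rot -0.0
17 90.1 [ 0.28  2.22 -0.01] rot 0.139
17 82.1 [ 0.41  2.76 -0.01] rot 0.279
17 74.1 [ 0.46  3.31 -0.01] rot 0.419
17 66.1 [ 0.43  3.87 -0.01] rot 0.558
17 58.1 [ 0.33  4.41 -0.02] rot 0.698
17 50.1 [ 0.15  4.94 -0.02] rot 0.838
17 42.1 [-0.1   5.43 -0.02] rot 0.977
17 34.1 [-0.41  5.89 -0.02] rot 1.117
17 26.1 [-0.79  6.3  -0.02] rot 1.256
17 18.1 [-1.22  6.65 -0.02] rot 1.396
17 13 [-1.52  6.84 -0.02] rot 1.485
16 11.5 [-1.71  6.9  -0.02] rot 1.511
35 13 [ 0.28  6.69 -0.02] rot 1.485
```

View pics/w2.png

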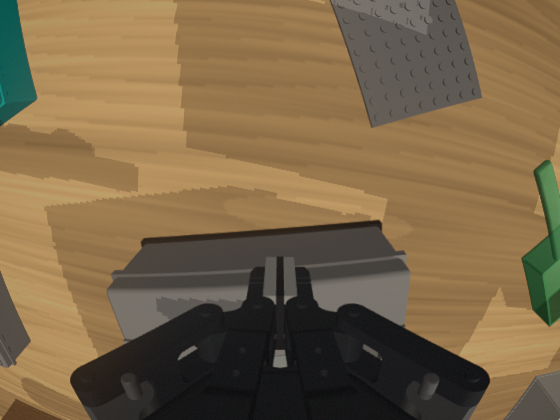

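The wrist view shows the finger at (280,270), just off the box's near edge, with the button hidden behind the gripper. The tip is at about 85, so I raise it 2 mm and sweep the arc.

{"api": "arm_command", "payload": {"moves": [{"translation":[0.1,0.9,-0.2],"rotation":[0,0,0],"jaw":255},{"translation":[0.1,1.7,-0.2],"rotation":[0,0,0],"jaw":255},{"translation":[0.28,2.2,-0.2],"rotation":[0,0,0.14],"jaw":255},{"translation":[0.4,2.75,-0.2],"rotation":[0,0,0.28],"jaw":255},{"translation":[0.45,3.3,-0.2],"rotation":[0,0,0.42],"jaw":255},{"translation":[0.43,3.85,-0.2],"rotation":[0,0,0.56],"jaw":255},{"translation":[0.33,4.4,-0.2],"rotation":[0,0,0.7],"jaw":255},{"translation":[0.15,4.95,-0.2],"rotation":[0,0,0.84],"jaw":255},{"translation":[-0.1,5.45,-0.2],"rotation":[0,0,0.98],"jaw":255},{"translation":[-0.4,5.9,-0.2],"rotation":[0,0,1.12],"jaw":255},{"translation":[-0.8,6.3,-0.2],"rotation":[0,0,1.26],"jaw":255},{"translation":[-0.8,6.3,-0.2],"rotation":[0,0,1.26],"jaw":255}]}}

```text
time: 7.15
eef_pos: [511.1, 176.7, 55.5]
tcp_rot: [[0.9, 0.436, 0.003], [0.436, -0.9, 0.001], [0.003, 0.001, -1.0]]
wrist_force: [-0.2, 0.3, -0.7]
width: 0.002
```

```bash
cat > btn.py <<'E'
from door import *
o=get_obs(); print(o["time"],o["eef_pos"],o["wrist_force"]); R=np.array(o["tcp_rot"]); p0=np.array(o["eef_pos"])
y0=np.degrees(np.arctan2(R[1,1],R[0,1])); print("tool y heading",y0)
piv=np.array([482.5,145])
for off,h in [(17,18.1),(17,13),(16,12),(15,11.3),(40,13)]:
    a=np.radians(h); d=np.array([np.cos(a),np.sin(a)]); n=np.array([-d[1],d[0]])
    D=np.r_[piv+36*d+off*n,p0[2]]-p0
    print(off,h,(R.T@D/10).round(2),"rot",round(np.radians(y0-(h-90)),3))
for c in("scene","side"):
    s=imaging.snapshot(c); P=world(s); door(P,c)
    for b in cut_out(s,"turnbutton"):
        q=P[b["pixels"]]; q=q[(abs(q[:,2]-99)<5)]; 
        if len(q)>5 and np.hypot(*(np.median(q[:,:2],0)-piv))<60: print(c,round(b["score"],2),b["extent"],cv2.minAreaRect(q[:,:2].astype(np.float32)), "heading pivot->median",np.degrees(np.arctan2(*(np.median(q[:,:2],0)-piv)[::-1])))
    if c=="scene": cv2.imwrite("pics/b.png",cv2.resize(s["image"][200:345,310:470],(640,580),interpolation=2))
E
python3 btn.py
```

```text
7.15 [511.12856127 176.66607298  55.49767097] [-0.22867828  0.34587513 -0.7108844 ]
tool y heading -64.15327675919448
17 18.1 [-0.16  0.4  -0.  ] rot 0.135
17 13 [-0.07  0.74  0.  ] rot 0.224
16 12 [-0.08  0.91  0.  ] rot 0.242
15 11.3 [-0.1   1.05  0.  ] rot 0.254
40 13 [ 0.44 -1.5   0.  ] rot 0.224
scene slope [-1.16467513e-03  8.03813375e+01] at hinge 80.2194477045097 1866
scene 0.54 [370.6, 238.8, 14.5, 18.3] ((502.6164855957031, 150.71823120117188), (63.16107940673828, 13.553369522094727), 21.543006896972656) heading pivot->median 12.261825856766684
side slope [3.49335768e-03 8.09280977e+01] at hinge 81.41367440167865 671
side 0.62 [271.6, 145.0, 13.4, 12.7] ((497.9114990234375, 150.0142822265625), (61.67397689819336, 15.918863296508789), 23.527328491210938) heading pivot->median 10.687207757530881
```

View pics/b.png

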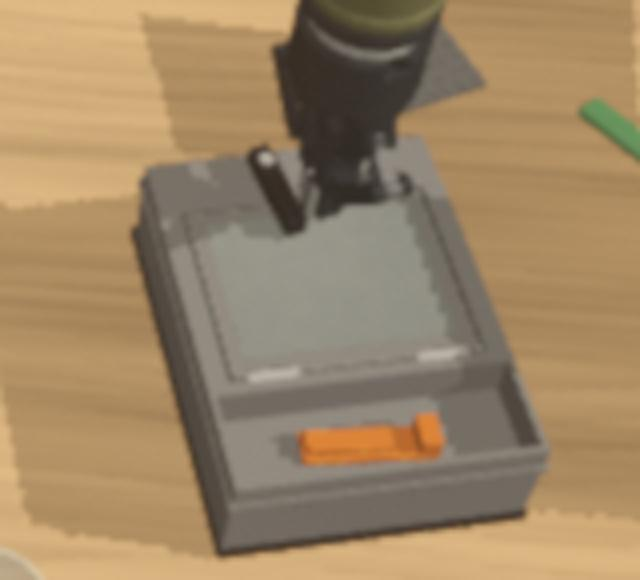

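The scene crop shows the door shut and the bar, from (265,155) to (295,225), about 9° short of square. I push on gently.

{"api": "arm_command", "payload": {"moves": [{"translation":[-0.1,0.3,0],"rotation":[0,0,0.12],"jaw":255},{"translation":[-0.1,0.6,0],"rotation":[0,0,0.22],"jaw":255},{"translation":[-0.1,0.75,0],"rotation":[0,0,0.22],"jaw":255},{"translation":[-0.1,0.75,0],"rotation":[0,0,0.22],"jaw":255},{"translation":[-0.1,0.75,0],"rotation":[0,0,0.22],"jaw":255}]}}

```text
time: 7.85
eef_pos: [511.4, 169.8, 54.8]
tcp_rot: [[0.973, 0.232, 0.001], [0.232, -0.973, 0.001], [0.001, -0.0, -1.0]]
wrist_force: [-0.3, 2.2, 1.6]
width: -0.001
```

```bash
python3 btn.py
```

```text
7.85 [511.39939872 169.76084295  54.77815339] [-0.29272048  2.1772661   1.59608533]
tool y heading -76.58808233415606
17 18.1 [ 0.06 -0.25  0.  ] rot -0.082
17 13 [0.23 0.06 0.  ] rot 0.007
16 12 [0.25 0.23 0.  ] rot 0.025
15 11.3 [0.27 0.37 0.  ] rot 0.037
40 13 [ 0.24 -2.24  0.  ] rot 0.007
scene slope [-9.23622025e-04  8.04004071e+01] at hinge 80.2720236791894 1872
scene 0.49 [373.1, 236.1, 11.3, 22.1] ((505.50091552734375, 148.00677490234375), (58.76765441894531, 13.228809356689453), 12.541093826293945) heading pivot->median 6.6095431579174555
side slope [2.36112108e-03 8.09775818e+01] at hinge 81.3057776603851 621
side 0.44 [272.3, 149.1, 15.8, 5.2] ((499.74505615234375, 145.96315002441406), (60.292903900146484, 16.89607048034668), 14.61976432800293) heading pivot->median -2.12168281298897
```

{"api": "arm_command", "payload": {"moves": [{"translation":[0,0.1,0],"rotation":[0,0,0],"jaw":255},{"translation":[0,0.1,0],"rotation":[0,0,0],"jaw":255}]}}

```text
time: 8.25
eef_pos: [511.5, 169.6, 54.8]
tcp_rot: [[0.973, 0.23, 0.0], [0.23, -0.973, 0.002], [0.001, -0.002, -1.0]]
wrist_force: [-0.7, 6.4, 2.1]
width: 0.003
```

The force rises without motion, so the bar is at its stop. I back off and lift clear.

{"api": "arm_command", "payload": {"moves": [{"translation":[0,-0.8,0],"rotation":[0,0,0],"jaw":255},{"translation":[0,-2.5,0],"rotation":[0,0,0],"jaw":255},{"translation":[0,-2.5,-2],"rotation":[0,0,0],"jaw":255},{"translation":[0,-2.5,-6],"rotation":[0,0,0],"jaw":255},{"translation":[0,-6,-10],"rotation":[0,0,0],"jaw":255},{"translation":[0,-10,-14],"rotation":[0,0,0],"jaw":255},{"translation":[0,-14,-16],"rotation":[0,0,0],"jaw":255},{"translation":[0,-16,-16],"rotation":[0,0,0],"jaw":255},{"translation":[0,-16,-16],"rotation":[0,0,0],"jaw":255}]}}

```text
time: 9.15
eef_pos: [474.1, 326.8, 215.5]
tcp_rot: [[0.972, 0.234, 0.002], [0.234, -0.972, 0.001], [0.002, -0.001, -1.0]]
wrist_force: [0.3, -0.3, -0.8]
width: 0.005
```

```bash
python3 btn.py; python3 fit.py | head -2
```

```text
9.15 [474.05740527 326.81274448 215.51103799] [ 0.31730923 -0.26945505 -0.79721541]
tool y heading -76.48210496384334
17 18.1 [ 2.000e-02  1.589e+01 -1.000e-02] rot -0.08
17 13 [ 1.900e-01  1.621e+01 -1.000e-02] rot 0.009
16 12 [ 2.100e-01  1.637e+01 -1.000e-02] rot 0.026
15 11.3 [ 2.300e-01  1.652e+01 -1.000e-02] rot 0.039
40 13 [ 2.100e-01  1.391e+01 -1.000e-02] rot 0.009
scene slope [5.43947440e-03 7.99073213e+01] at hinge 80.66340824130756 1890
scene 0.65 [372.6, 236.2, 9.4, 22.8] ((504.8002624511719, 148.6267547607422), (62.26087188720703, 14.928977012634277), 11.89699935913086) heading pivot->median 7.388999954707608
side slope [-4.33341281e-03  8.16339091e+01] at hinge 81.03156474046916 755
side 0.64 [269.8, 146.2, 19.2, 10.0] ((500.3497314453125, 147.6701202392578), (63.680789947509766, 18.841272354125977), 9.916084289550781) heading pivot->median 1.5549244957529813
15 8156 ((570.4483642578125, 184.6711883544922), (240.54678344726562, 187.98245239257812), 12.8695650100708) [434.  70.  15.] [708. 300.  86.]
73 2848 ((570.2598876953125, 185.7466278076172), (236.38934326171875, 186.276123046875), 13.1069917678833) [438.  71.  73.] [703. 299.  86.]
```

View pics/b.png

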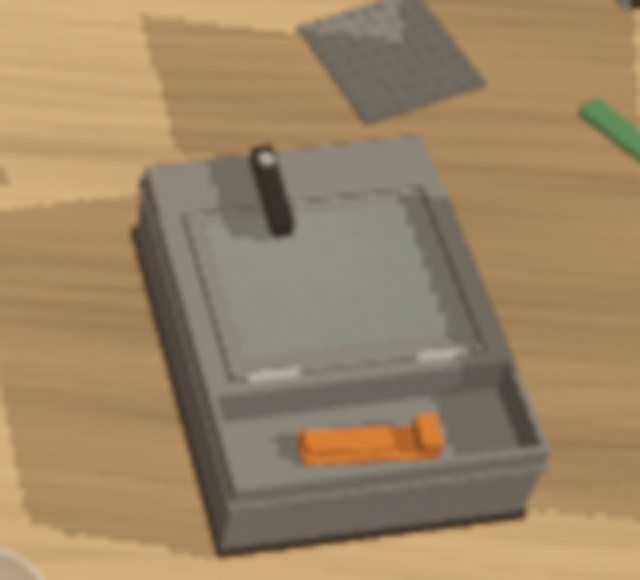

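The crop shows the door shut and the bar, from (265,155) to (285,232), parallel to the box's sides and lying over the door. The gripper is clear, so I'm handing in.

```bash
python3 -c "
from station import workorder
print(workorder.close_job())"
```

```text
the job is handed in; nothing more can be done
None
```

The tackle box door is shut and its turnbutton lies across it, pushed to its stop. I closed the door first, then swept the button clockwise with the closed fingers. I went nowhere near the brick case or the turquoise look-alikes. The arm had backed well clear when I handed in, after about 9 s of the 38 s allowed.

- **Door:** both cameras showed it flat after I let go (slope about 0.005 or less, height about 80 mm). It had taken 16 N against its stop.
- **Button:** the force rose to 6.4 N with almost no movement, so it is at the 1.6 rad stop. The scene camera read its heading as 11.9° and the side camera 9.9°, from few pixels. The box's own heading is about 13°, so the button is roughly 1 to 3° past exactly square.
- **What disagreed:** the first press left the door about 0.32 rad open. The real fingertips end about 35 mm short of the reported tool position. Both the wrist and side cameras showed this, and I corrected for it before pressing again.

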